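# Lock the spindle and set the end cap's bearing clearance

### The arm

A 7-joint arm with a two-finger parallel gripper is mounted at the origin on a cart in front of the work surface, level with it; the furniture and walls round the work are solid. World frame = base frame: x ahead of the robot, y to its left, z up, the work surface at z = 0. Lengths are in m, angles in rad, forces in N, time in s.
With the tool pointing down it reaches from about 0.4 to 0.85 m from the base axis. Payload 4.5 kg.
Tool frame: the origin (TCP) lies at the very end of the fingers, on their centre line; the grasp point (between the pads) lies 19 mm behind it; z points along the fingers, y is the line along which they close (so a half turn about z gives the same grasp; the last joint's range is limited). The gripper opens to 88 mm and grips with 3 to 60 N. Pads are 18 mm wide; open, the fingers measure 123 mm over their backs; the gripper's body (75 mm by 187 mm) begins 45 mm behind the grasp point.
Start: joints at [1.301, 0.689, -0.195, 1.565, 0.157, 0.902, -0.215], TCP at [0.187, -0.596, 0.239] pointing down, gripper open.
Joint ranges: [-3.01, 3.01], [-0.46, 2.08], [-1.47, 1.51], [0.13, 2.56], [-1, 4.14], [0.04, 2.09], [-2.66, 2.66]. Speed limits (rad/s): [2.57, 2.57, 3.14, 3.14, 3.14, 3.14, 3.14].

### API

Orientations are given as a unit quaternion [x, y, z, w].
In Python, from plant import r gives the robot as it stands. The module is installed in compiled form; this text tells all that it offers.
- The arm moves only by the tool step_arm, never from a script. Its argument "increments" is a list of rows, each a list of 2 entries, a list of its own where there are three numbers: the shift along the world's x, y, z in cm, then the turn, a rotation vector about the world's x, y, z in degrees. A call has exactly 10 rows; each row shifts and turns the commanded pose from where the row before left it; what a row does not reach is not made up. A row lasts 1/10 s, in which the tool goes at most 50 mm and 8.59 degrees, less where a joint would pass 70% of its speed; a pose out of reach is approached as far as the arm can. A call is refused whole if a number of a shift passes 5 or a number of a turn 8.59, either way. A call with a gripper value outside its range is refused whole. "fingers" is the opening, from 0 (shut) to 1 (fully open), set as the call begins (left out, the last holds). The fingers move at their own pace and stop on an object; "grip_force" is the grip in N (left out, the last holds). Time passes only in rows, so rows that do not move let the fingers close, or fill a call up. It gives the time, the measured TCP pose, the force, the opening and the grip force at its end, in the units of the state.
- r.get_state(): the state, without advancing time (a new reading comes with each control period).
- r.snapshot(name): name is "scene" or "top"; returns (picture, depth): 480x640x3 uint8, red, green, blue; 480x640 float32, m along the optical axis (not along the pixel's ray), 0 where there is no reading.
- r.calibration(name): a dict with "fov_y" (degrees; the focal length in pixels is half the picture's height over the tangent of half this angle, whatever the lens; pixels are square), "cx", "cy" (the principal point, pixels), "R" (3x3) and "t" (3): a world point X has camera coordinates R X + t. Camera axes: x right, y down, z forward; pixel columns grow to the right and rows downward; lengths in m; the calibration is good to about 2 mm. A picture is of the moment at which its call begins. calibration takes no time and is no camera call.
- r.finish_job(): hands the job in; it is judged then, once.
The state is a dict: "clock": time; "q": joint angles; "qd": joint speeds; "joint_torque": joint torques, N m; "tool_pos": TCP position; "eef_rot": TCP orientation; "contact_force": force on the tool from outside, world axes, zero at the start; "moment": the same for the moment, N m; "opening": opening from 0.0 (shut) to 1.0 (fully open); "finger_force": force on a finger pad.
Only numpy, scipy, OpenCV 4.12 (cv2) and the standard library are available. Lean on these libraries where they do the work, as an engineer would, in place of code of your own. Each camera call takes 0.05 s, during which the arm holds its last target. There are 200 camera calls.

### The job

On the green bearing unit, lock the spindle: turn the red bar knob clockwise (seen from above) until it clicks over its detent into the other rest position. Then screw the knurled silver end cap down clockwise until it bottoms out, back it off a quarter turn to give the bearing its running clearance, and finish while still holding the cap there between the fingers. Leave the spindle locked and everything else on the bench where it is.

Things in the scene. Friction and masses are not known exactly. Their poses are not given: they have to be found in the camera images.
- bearing_unit: Steel base plate 110x240x10 mm, fixed to the bench, with a round green bearing housing (64 mm across, dark shoulder 58 mm above the bench) and a square green lock block (66x66 mm, top 50 mm up). Origin: centre of the underside; x to the far side, y along the base: cap axis at y = +62 mm, red knob axis at y = -62 mm, both upright at x = 0.
- cap_turn (a joint): Turn of the end cap on its thread, rad. 0 = bottomed out on the shoulder (hard stop); grows as the cap is unscrewed, counter-clockwise seen from above. Starts between 1.7 and 2.6. The cap rises 0.8 mm per rad. The thread drags with about 0.05 N m; the cap stays where it is left.
- cap_grip (a point): Point on the cap's axis at gripping height: 23 mm above its underside, 11 mm below its flat top; 81 mm above the bench when bottomed. z axis up; its frame turns with the cap, parallel to the unit's when bottomed.
- end_cap: The end cap: knurled silver cylinder 40 mm across, 34 mm high, to be gripped across in any direction from above. Origin on its axis at the underside. A white index line on its top and side points along its -x axis: bottomed, it meets the red mark on the shoulder (-x side of the unit); a quarter turn back, the green mark (-y side, towards the knob).
- lock_turn (a joint): Turn of the red lock knob, rad, growing clockwise seen from above. Two spring rests: 0 = free (as it starts), 1.2 = locked, each against a hard stop. An over-centre spring resists with about 0.17 N m at first, falling to nothing at 0.6; past that it snaps by itself to 1.2.
- lock_grip (a point): Point on the red knob's axis at gripping height, 81 mm above the bench, 10 mm below the bar's top; z axis up, turns with the knob. The knob's bar is 14 mm thick, 42 mm long and reaches 21 mm below this point, onto a round flange 44 mm across. The bar is long along this point's x axis: pinch it across y. At the start the bar lies along the unit's x axis.
- blue_bin: Bystander: blue plastic bin, 120x200 mm, 60 mm high, open at the top; origin under its middle. Must stay where it stands.
- loupe: Bystander: black stand loupe, 37 mm round, 36 mm high; origin under its middle. Must stay where it stands.
- parts_case: Bystander: clear small-parts case, lid shut, 98x130 mm, 33 mm high; origin under its middle. Must stay where it stands.
- marker_pen: Bystander: black marker pen, 133 mm long, 13 mm thick; origin under its middle. Must stay where it stands.
- solvent_bottle: Bystander: white dispenser bottle, 59 mm across, 128 mm high; origin under its middle. Must stay where it stands.
- masking_roll: Bystander: roll of masking tape lying flat, 104 mm across, 25 mm high; origin under its middle. Must stay where it stands.
- gas_detector: Bystander: orange portable gas detector standing upright, 79x152 mm, 248 mm high; origin under its middle. Must stay where it stands.

How it is judged:
By the outcome, as a careful person would: the job done as asked, in the order asked, and still so for the second after the job is handed in, while the arm keeps its last pose, push and grip.
It also fails if it takes over 51 s, if anything falls off the work surface, if the arm or the gripper's body presses on something with over 40 N, if the wrist force passes 120 N, or if a joint passes its speed limit or range.

## Working session

There is one attempt and no reset: what is moved stays moved. The work goes in short steps, Python scripts to look and compute and a tool call to move; the robot and the scene stay as the last step left them, time stands still between calls to the robot, and variables do not carry over. Pictures are saved under pics/ and viewed, at most 10 in all, crops included, and the job is handed in when it is done.

Besides the shell and the picture viewer there is one more tool, called after ">>>" in YAML: its name, and indented under it one key for each argument. step_arm: Moves the arm, as the interface text tells. Its arguments: {"type":"object","properties":{"increments":{"type":"array","items":{"type":"array"}},"fingers":{"type":"number"},"grip_force":{"type":"number"}},"required":["increments"]}

```bash
mkdir -p pics
cat > h.py <<'E'
from plant import r
import numpy as np, cv2
def snap(n,f):
    p,d=r.snapshot(n); cv2.imwrite(f'pics/{f}.png',cv2.cvtColor(p,cv2.COLOR_RGB2BGR)); np.save(f'pics/{f}.npy',d); return p,d
def K(n):
    c=r.calibration(n); return 240/np.tan(np.radians(c['fov_y'])/2),c['cx'],c['cy'],np.array(c['R']),np.array(c['t'])
def w(n,u,v,d):
    f,cx,cy,R,t=K(n); return R.T@(np.array([(u-cx)/f*d,(v-cy)/f*d,d])-t)
def wz(n,u,v,z):
    f,cx,cy,R,t=K(n); c=-R.T@t; a=R.T@np.array([(u-cx)/f,(v-cy)/f,1]); return c+a*(z-c[2])/a[2]
def px(n,X):
    f,cx,cy,R,t=K(n); p=R@np.array(X)+t; return f*p[0]/p[2]+cx,f*p[1]/p[2]+cy
E
python3 - <<'E'
from h import *
np.set_printoptions(precision=4,suppress=True)
a,_=snap('scene','s0'); b,_=snap('top','t0')
for n in('scene','top'): print(K(n))
s=r.get_state(); print(s)
E
```

```text
(np.float64(457.9754325757859), 321.4921494231197, 239.4235365355452, array([[-0.9104, -0.4135, -0.0123],
       [-0.1623,  0.3844, -0.9088],
       [ 0.3805, -0.8254, -0.4171]]), array([0.5283, 0.1515, 1.3716]))
(np.float64(485.24039544081825), 312.27043108083933, 235.51091033499642, array([[-0.0098, -0.9999, -0.0138],
       [-0.9964,  0.0109, -0.0845],
       [ 0.0846,  0.0129, -0.9963]]), array([0.077 , 0.5437, 1.8301]))
{'clock': 0.1, 'q': array([ 1.3008,  0.6899, -0.1945,  1.5662,  0.1573,  0.9025, -0.2151]), 'qd': array([ 0.0003, -0.0033,  0.0005, -0.0036, -0.0004,  0.0012, -0.0014]), 'joint_torque': array([ -0.0034, -52.8503,  -1.2716, -15.3836,  -0.0526,   0.002 ,
         0.0001]), 'tool_pos': array([ 0.1868, -0.5959,  0.238 ]), 'eef_rot': array([ 0.9885,  0.1514, -0.0002, -0.0008]), 'contact_force': array([-1.0116, -0.2903, -0.4742]), 'moment': array([ 0.0154,  0.0011, -0.0018]), 'finger_force': 0.0, 'opening': 0.9967865770249948}
```

View pics/s0.png

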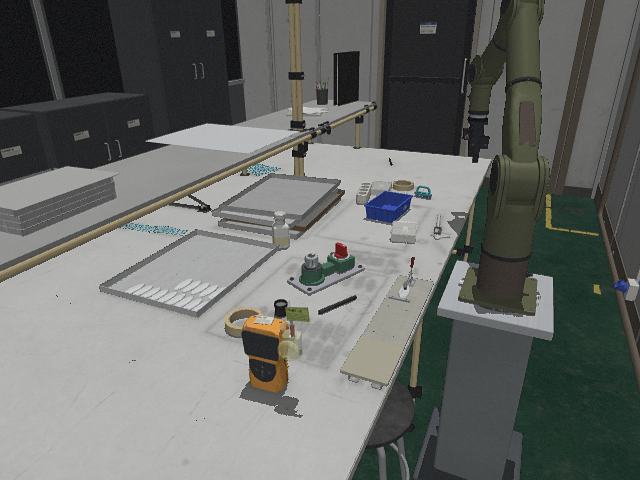

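View pics/t0.png

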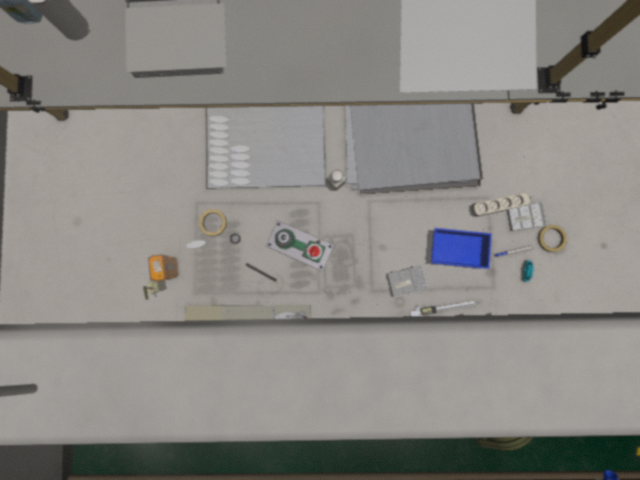

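The unit shows at about (325,270) in the scene view and (300,245) in the top view: cap at (285,238), knob at (314,251). The arm isn't visible in the top view. I'll take enlarged crops and cross-check the positions.

Run:
```python
from h import *
np.set_printoptions(precision=4,suppress=True)
a=cv2.imread('pics/t0.png')[210:280,255:345]; A=cv2.resize(a,None,fx=6,fy=6,interpolation=cv2.INTER_CUBIC)
b=cv2.imread('pics/s0.png')[235:295,280:370]; B=cv2.resize(b,None,fx=6,fy=6,interpolation=cv2.INTER_CUBIC)
cv2.imwrite('pics/c0.png',cv2.resize(np.vstack([A,B]),(400,578)) if 0 else np.hstack([cv2.resize(A,(400,311)),cv2.resize(B,(400,311))]))
dt=np.load('pics/t0.npy'); ds=np.load('pics/s0.npy')
for u,v in[(285,238),(314,251),(270,240),(323,262)]: print('top',u,v,w('top',u,v,dt[v,u]))
for u,v in[(311,258),(341,246),(350,282)]: print('sc',u,v,w('scene',u,v,ds[v,u]))
```

```text
top 285 238 [0.5306 0.171  0.0911]
top 314 251 [0.4815 0.0647 0.0936]
top 270 240 [0.53   0.2345 0.0103]
top 323 262 [0.4433 0.0315 0.0124]
sc 311 258 [0.5262 0.1926 0.0928]
sc 341 246 [0.4774 0.074  0.0897]
sc 350 282 [ 0.4255  0.1256 -0.0026]
```

View pics/c0.png

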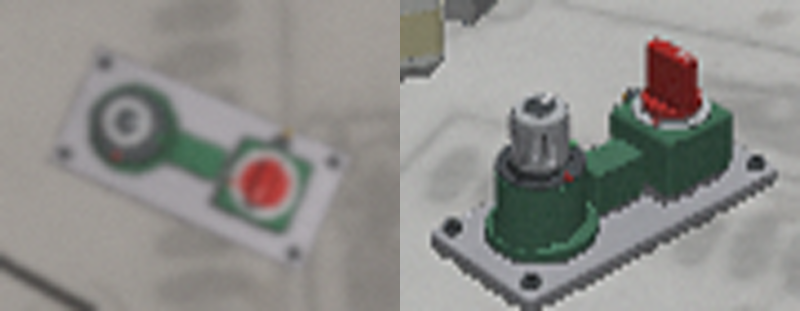

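The crop shows the plate screws at crop pixels (105,63), (335,160), (293,254) and (64,153), the cap at (126,122) and the knob at (266,183). I'll use these to get the unit's pose.

Run:
```python
from h import *
np.set_printoptions(precision=4,suppress=True)
S=np.array([(105,63),(335,160),(293,254),(64,153)])
P=np.array([wz('top',255+x/4.444-.4,210+y/4.444-.4,.011) for x,y in S]);print(P, P.mean(0))
d=(P[0]+P[3]-P[1]-P[2])/2; yaw=np.arctan2(d[1],d[0])-np.pi/2; print('yaw',np.degrees(yaw), np.linalg.norm(d))
d2=(P[0]+P[1]-P[2]-P[3])/2; print(np.degrees(np.arctan2(d2[1],d2[0])),np.linalg.norm(d2))
print('cap px->',wz('top',255+126/4.444-.4,210+122/4.444-.4,.094),'knob',wz('top',255+266/4.444-.4,210+183/4.444-.4,.085))
for n,f in(('top','t0'),('scene','s0')):
    D=np.load(f'pics/{f}.npy'); v,u=np.mgrid[0:480,0:640]; ff,cx,cy,R,t=K(n)
    C=np.stack([(u-cx)/ff*D,(v-cy)/ff*D,D],-1); W=(C-t)@R
    I=cv2.imread(f'pics/{f}.png').astype(int)
    m=(W[...,0]>.4)&(W[...,0]<.62)&(W[...,1]>.0)&(W[...,1]<.28)&(D>0)
    red=m&(I[...,2]>I[...,1]+70)&(W[...,2]>.06); print(n,'red',W[red].mean(0),red.sum(), (W[red].min(0)+W[red].max(0))/2)
    mm=m&(W[...,2]>.083)&(W[...,1]>.13); print('cap top',W[mm].mean(0),mm.sum(),(W[mm].min(0)+W[mm].max(0))/2)
    pl=m&(W[...,2]>.006)&(W[...,2]<.014); 
    print(cv2.minAreaRect(W[pl][:,:2].astype(np.float32)))
```

```text
[[0.5924 0.2025 0.011 ]
 [0.5059 0.004  0.011 ]
 [0.4253 0.0411 0.011 ]
 [0.5145 0.2383 0.011 ]] [0.5095 0.1215 0.011 ]
yaw -23.94724300848371 0.21642846514697464
-24.71606942777711 0.08727364565404633
cap px-> [0.534  0.1783 0.094 ] knob [0.4827 0.0631 0.085 ]
top red [0.4838 0.0651 0.0811] 63 [0.4834 0.065  0.0813]
cap top [0.5338 0.1768 0.0941] 97 [0.5341 0.1769 0.0965]
((0.5105582475662231, 0.13888944685459137), (0.27787548303604126, 0.21629028022289276), 89.4370346069336)
scene red [0.4826 0.0689 0.0811] 28 [0.4814 0.0688 0.0764]
cap top [0.5308 0.1823 0.0912] 96 [0.533  0.1753 0.0898]
((0.4754926264286041, 0.13670973479747772), (0.23946887254714966, 0.21560700237751007), 74.9414291381836)
```

>>> step_arm:
  increments:
    - [[2.3,3,0],[0,0,7]]
    - [[2.3,3,0],[0,0,7]]
    - [[2.3,3,0],[0,0,7]]
    - [[2.3,3,0],[0,0,7]]
    - [[2.3,3,0],[0,0,7]]
    - [[2.3,3,0],[0,0,7]]
    - [[2.3,3,0],[0,0,7]]
    - [[2.3,3,0],[0,0,7]]
    - [[2.3,3,0],[0,0,7]]
    - [[2.3,3,0],[0,0,7]]
  fingers: 1
  grip_force: 40

```text
clock: 1.1
tool_pos: [0.4175, -0.2951, 0.2386]
eef_rot: [0.721, 0.693, -0.0, -0.0]
contact_force: [0.8, 0.4, -0.6]
opening: 0.997
finger_force: 0.0
```

```bash
cat >> h.py <<'E'
from scipy.spatial.transform import Rotation as Ro
def st():
    s=r.get_state(); np.set_printoptions(precision=4,suppress=True)
    M=Ro.from_quat(s['eef_rot']).as_matrix(); yaw=np.degrees(np.arctan2(M[1,0],M[0,0]))
    print('t',s['clock'],'pos',s['tool_pos'],'yaw',round(yaw,2),'tilt',np.degrees(np.arccos(-M[2,2])).round(2),'q',s['q'],'F',s['contact_force'],'M',s['moment'],'op',round(s['opening'],3),s['finger_force'])
    return s
E
python3 -c "from h import *;st()"
```

```text
t 1.1 pos [ 0.4175 -0.2951  0.2386] yaw 87.69 tilt 0.03 q [ 0.8542  0.5788 -0.5235  1.8939  0.4018  0.7745  0.0688] F [ 0.763   0.4268 -0.6348] M [-0.0157 -0.1416  0.0131] op 0.997 0.0
```

>>> step_arm:
  increments:
    - [[0.7,3.6,-0.8],[0,0,6.8]]
    - [[0.7,3.6,-0.8],[0,0,6.8]]
    - [[0.7,3.6,-0.8],[0,0,6.8]]
    - [[0.7,3.6,-0.8],[0,0,6.8]]
    - [[0.7,3.6,-0.8],[0,0,6.8]]
    - [[0.7,3.6,-0.8],[0,0,6.8]]
    - [[0.7,3.6,-0.8],[0,0,6.8]]
    - [[0.7,3.6,-0.8],[0,0,6.8]]
    - [[0.7,3.6,-0.8],[0,0,6.8]]
    - [[0.4,3.6,-0.8],[0,0,6.8]]

```text
clock: 2.1
tool_pos: [0.4843, 0.0649, 0.1582]
eef_rot: [0.211, 0.978, -0.0, 0.0]
contact_force: [0.4, -0.4, -0.1]
opening: 1.001
finger_force: 0.0
```

Run:
```python
from h import *
st(); snap('scene','s1'); snap('top','t1')
b=cv2.imread('pics/s1.png')[180:300,270:390]; a=cv2.imread('pics/t1.png')[190:290,250:350]
cv2.imwrite('pics/c1.png',np.hstack([cv2.resize(b,(400,400),interpolation=2),cv2.resize(a,(400,400),interpolation=2)]))
```

```text
t 2.1 pos [0.4843 0.0649 0.1582] yaw 155.66 tilt 0.0 q [ 0.1949  0.7258 -0.6931  2.0333  0.7654  0.6589  0.1353] F [ 0.4026 -0.4414 -0.1425] M [ 0.0237 -0.1791  0.0664] op 1.001 0.0
```

View pics/c1.png

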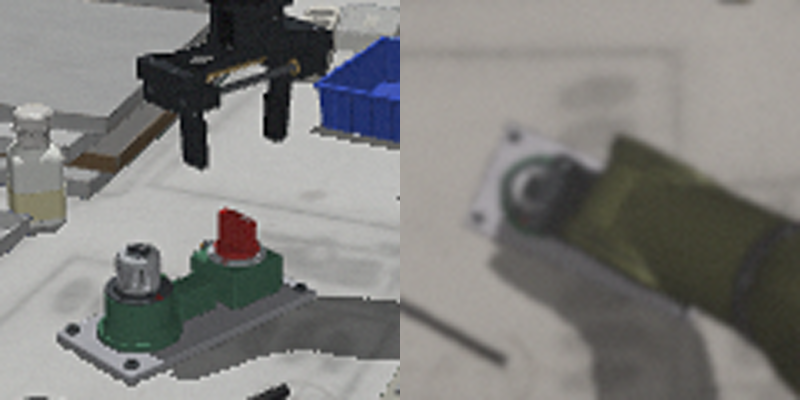

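The fingers (crop (195,160) and (275,135)) straddle the red knob at (238,225), and the closing direction runs along the unit's y. I'll descend.

>>> step_arm:
  increments:
    - [[0,0,-1.3],[0,0,0]]
    - [[0,0,-1.3],[0,0,0]]
    - [[0,0,-1.3],[0,0,0]]
    - [[0,0,-1.3],[0,0,0]]
    - [[0,0,-1.3],[0,0,0]]
    - [[0,0,-1.0],[0,0,0]]
    - [[0,0,-0.9],[0,0,0]]
    - [[0,0,-0.6],[0,0,0]]
    - [[0,0,-0.4],[0,0,0]]
    - [[0,0,0],[0,0,0]]
  fingers: 0.5

```text
clock: 3.2
tool_pos: [0.4839, 0.0635, 0.0644]
eef_rot: [0.213, 0.977, -0.0, -0.0]
contact_force: [0.6, 0.4, 0.9]
opening: 0.498
finger_force: 0.0
```

>>> step_arm:
  increments:
    - [[0,0,0],[0,0,0]]
    - [[0,0,0],[0,0,0]]
    - [[0,0,0],[0,0,0]]
    - [[0,0,0],[0,0,0]]
    - [[0,0,0],[0,0,0]]
    - [[0,0,0],[0,0,0]]
    - [[0,0,0],[0,0,0]]
    - [[0,0,0],[0,0,0]]
    - [[0,0,0],[0,0,0]]
    - [[0,0,0],[0,0,0]]
  fingers: 0
  grip_force: 40

```text
clock: 4.2
tool_pos: [0.4836, 0.0623, 0.0649]
eef_rot: [0.213, 0.977, -0.001, -0.0]
contact_force: [-2.3, -2.7, 5.7]
opening: 0.154
finger_force: 40.0
```

```bash
python3 -c "from h import *;st()"
```

```text
t 4.2 pos [0.4836 0.0623 0.0649] yaw 155.38 tilt 0.14 q [ 0.075   0.8649 -0.4937  2.0916  1.0049  0.444  -0.0781] F [-2.3377 -2.6817  5.6902] M [-0.7912  0.2764  0.0736] op 0.154 40.00137537717819
```

>>> step_arm:
  increments:
    - [[0,0,0],[0,0,-5]]
    - [[0,0,0],[0,0,-7]]
    - [[0,0,0],[0,0,-8]]
    - [[0,0,0],[0,0,-8]]
    - [[0,0,0],[0,0,-8]]
    - [[0,0,0],[0,0,-8]]
    - [[0,0,0],[0,0,-8]]
    - [[0,0,0],[0,0,-8]]
    - [[0,0,0],[0,0,-6]]
    - [[0,0,0],[0,0,-2]]

```text
clock: 5.2
tool_pos: [0.4842, 0.0627, 0.0649]
eef_rot: [0.724, 0.69, -0.0, 0.001]
contact_force: [0.7, -3.5, 3.9]
opening: 0.152
finger_force: 40.0
```

```bash
python3 -c "from h import *;st()"
```

```text
t 5.2 pos [0.4842 0.0627 0.0649] yaw 87.22 tilt 0.09 q [-0.0946  0.8296 -0.2118  2.0995  0.6204  0.2728 -0.89  ] F [ 0.7032 -3.5241  3.859 ] M [-0.8825  0.0932 -0.1628] op 0.152 40.00081834383309
```

>>> step_arm:
  increments:
    - [[0,0,0],[0,0,0]]
    - [[0,0,0],[0,0,0]]
    - [[0,0,0],[0,0,0]]
    - [[0,0,0],[0,0,0]]
    - [[0,0,1],[0,0,0]]
    - [[0,0,1.5],[0,0,0]]
    - [[0,0,1.5],[0,0,0]]
    - [[0,0,1.5],[0,0,0]]
    - [[0,0,1.5],[0,0,0]]
    - [[0,0,1],[0,0,0]]
  fingers: 0.6

```text
clock: 6.2
tool_pos: [0.4843, 0.0637, 0.1463]
eef_rot: [0.723, 0.691, 0.001, 0.0]
contact_force: [-0.0, -0.1, -0.5]
opening: 0.601
finger_force: 0.0
```

Run:
```python
from h import *
st(); snap('scene','s2')
b=cv2.imread('pics/s2.png')[200:290,280:380]
cv2.imwrite('pics/c2.png',cv2.resize(b,None,fx=7,fy=6.5,interpolation=2))
```

```text
t 6.2 pos [0.4843 0.0637 0.1463] yaw 87.42 tilt 0.1 q [ 0.0092  0.6868 -0.3758  2.0538  0.517   0.4903 -0.7965] F [-0.0131 -0.1136 -0.4519] M [-0.0543 -0.1038  0.0002] op 0.601 0.0
```

View pics/c2.png

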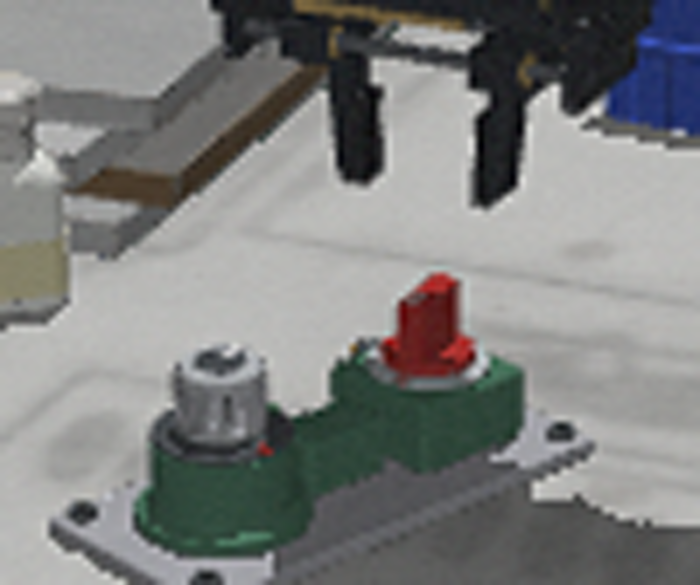

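The red bar has turned and stays at the locked angle; it is now seen end-on at crop (430,325). Next I'll go above the cap.

>>> step_arm:
  increments:
    - [[0.5,1.1,0],[0,0,8.5]]
    - [[0.5,1.1,0],[0,0,8.5]]
    - [[0.5,1.1,0],[0,0,8.5]]
    - [[0.5,1.1,0],[0,0,8.5]]
    - [[0.5,1.2,0],[0,0,8.5]]
    - [[0.5,1.2,0],[0,0,8.5]]
    - [[0.5,1.2,0],[0,0,8.5]]
    - [[0.5,1.2,0],[0,0,8.5]]
    - [[0.5,1.1,0],[0,0,8.5]]
    - [[0.5,1.1,0],[0,0,8.5]]
  fingers: 0.8

```text
clock: 7.25
tool_pos: [0.534, 0.1778, 0.1445]
eef_rot: [0.063, 0.998, -0.0, -0.0]
contact_force: [0.3, -0.1, 0.8]
opening: 0.802
finger_force: 0.0
```

Run:
```python
from h import *
st(); snap('scene','s3'); snap('top','t3')
b=cv2.imread('pics/s3.png')[185:285,270:370]
c=cv2.imread('pics/s2.png')[245:275,295:325]
cv2.imwrite('pics/c3.png',np.hstack([cv2.resize(b,(400,400),interpolation=2),cv2.resize(c,(400,400),interpolation=2)]))
```

```text
t 7.25 pos [0.534  0.1778 0.1445] yaw 172.76 tilt 0.04 q [ 0.0444  0.8534 -0.7984  1.8236  0.8181  0.8323  0.2717] F [ 0.306  -0.0676  0.8107] M [ 0.0385 -0.1986 -0.0025] op 0.802 0.0
```

View pics/c3.png

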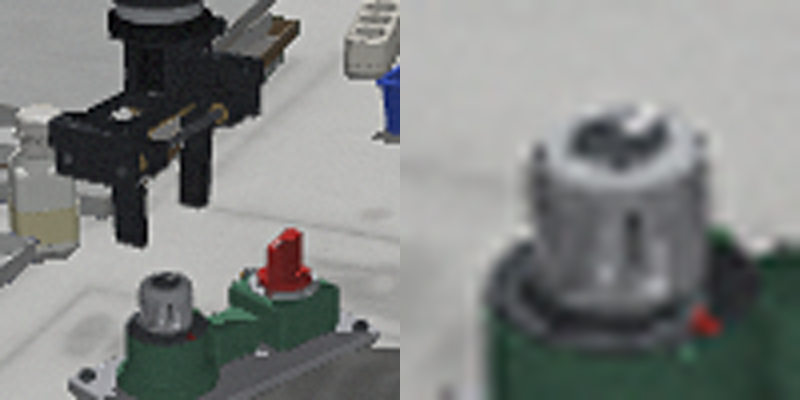

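The left crop shows the fingers above the cap. In the right crop the white index line points to the back, slightly right, at (640,118), which puts cap_turn at about 2.07 rad (118°). I'll descend and grip.

>>> step_arm:
  increments:
    - [[0,0,-1.2],[0,0,0]]
    - [[0,0,-1.2],[0,0,0]]
    - [[0,0,-1.2],[0,0,0]]
    - [[0,0,-1.2],[0,0,0]]
    - [[0,0,-1.0],[0,0,0]]
    - [[0,0,-0.8],[0,0,0]]
    - [[0,0,-0.6],[0,0,0]]
    - [[0,0,-0.4],[0,0,0]]
    - [[0,0,-0.2],[0,0,0]]
    - [[0,0,0],[0,0,0]]

```text
clock: 8.35
tool_pos: [0.534, 0.1776, 0.0667]
eef_rot: [0.066, 0.998, 0.0, 0.0]
contact_force: [-0.4, 0.1, -0.1]
opening: 0.801
finger_force: 0.0
```

>>> step_arm:
  increments:
    - [[0,0,0],[0,0,0]]
    - [[0,0,0],[0,0,0]]
    - [[0,0,0],[0,0,0]]
    - [[0,0,0],[0,0,0]]
    - [[0,0,0],[0,0,0]]
    - [[0,0,0],[0,0,0]]
    - [[0,0,0],[0,0,0]]
    - [[0,0,0],[0,0,0]]
    - [[0,0,0],[0,0,0]]
    - [[0,0,0],[0,0,0]]
  fingers: 0
  grip_force: 25

```text
clock: 9.35
tool_pos: [0.5338, 0.1752, 0.0667]
eef_rot: [0.067, 0.998, -0.002, -0.0]
contact_force: [-2.2, -5.4, 4.7]
opening: 0.446
finger_force: 25.0
```

```bash
python3 -c "from h import *;st()"
```

```text
t 9.35 pos [0.5338 0.1752 0.0667] yaw 172.34 tilt 0.24 q [-0.0088  0.9569 -0.695   1.8634  0.956   0.7003  0.1539] F [-2.2159 -5.399   4.7242] M [-1.1672  0.1118 -0.0962] op 0.446 24.98053672257811
```

>>> step_arm:
  increments:
    - [[0,-0.1,0],[0,0,-4]]
    - [[0,-0.1,-0.01],[0,0,-8]]
    - [[0,0,-0.01],[0,0,-8]]
    - [[0,0,-0.01],[0,0,-8]]
    - [[0,0,-0.01],[0,0,-8]]
    - [[0,0,-0.01],[0,0,-8]]
    - [[0,0,-0.01],[0,0,-8]]
    - [[0,0,-0.01],[0,0,-8]]
    - [[0,0,-0.01],[0,0,-6]]
    - [[0,0,-0.01],[0,0,-4]]

```text
clock: 10.35
tool_pos: [0.5348, 0.1764, 0.0658]
eef_rot: [0.628, 0.778, 0.001, 0.0]
contact_force: [1.5, -1.0, -1.3]
opening: 0.444
finger_force: 25.0
```

```bash
python3 -c "from h import *;st()"
```

```text
t 10.35 pos [0.5348 0.1764 0.0658] yaw 102.23 tilt 0.13 q [-0.1687  0.8921 -0.3977  1.8724  0.6642  0.51   -0.8119] F [ 1.5429 -1.039  -1.2665] M [-0.2479 -0.2787  0.071 ] op 0.444 24.97717043850571
```

>>> step_arm:
  increments:
    - [[0,0,-0.01],[0,0,-4]]
    - [[0,0,0],[0,0,-4]]
    - [[0,0,-0.01],[0,0,-4]]
    - [[0,0,0],[0,0,-4]]
    - [[0,0,-0.01],[0,0,-4]]
    - [[0,0,0],[0,0,-4]]
    - [[0,0,-0.01],[0,0,-3]]
    - [[0,0,0],[0,0,-3]]
    - [[0,0,0],[0,0,0]]
    - [[0,0,0],[0,0,0]]

```text
clock: 11.35
tool_pos: [0.5355, 0.1763, 0.0655]
eef_rot: [0.807, 0.591, 0.002, 0.0]
contact_force: [4.7, -0.2, -4.6]
opening: 0.443
finger_force: 25.0
```

```bash
python3 -c "from h import *;st()"
```

```text
t 11.35 pos [0.5355 0.1763 0.0655] yaw 72.47 tilt 0.19 q [-0.2428  0.8772 -0.268   1.8757  0.4864  0.4496 -1.1664] F [ 4.6857 -0.1794 -4.6346] M [-0.0707 -0.9392 -0.0043] op 0.443 24.978797980584204
```

>>> step_arm:
  increments:
    - [[0.1,0,-0.02],[0,0,-2]]
    - [[0,0,-0.02],[0,0,-2]]
    - [[0,0,0],[0,0,-2]]
    - [[0,0,0],[0,0,-2]]
    - [[0,0,-0.01],[0,0,-2]]
    - [[0,0,0],[0,0,-2]]
    - [[0,0,0],[0,0,0]]
    - [[0,0,0],[0,0,0]]
    - [[0,0,0],[0,0,0]]
    - [[0,0,0],[0,0,0]]

```text
clock: 12.35
tool_pos: [0.5361, 0.1768, 0.0653]
eef_rot: [0.864, 0.503, 0.002, -0.0]
contact_force: [4.9, 1.4, -0.8]
opening: 0.444
finger_force: 25.0
```

```bash
python3 -c "from h import *;st()"
```

```text
t 12.35 pos [0.5361 0.1768 0.0653] yaw 60.46 tilt 0.19 q [-0.2719  0.8742 -0.2186  1.875   0.4066  0.4325 -1.3013] F [ 4.8512  1.4077 -0.8108] M [ 0.2059 -1.1232  0.5812] op 0.444 24.998573851771653
```

The moment about z jumped to 0.58 N m, so the cap is bottomed. I'll unwind in small steps to find the tool angle where the stop unloads, and count the quarter turn from there.

>>> step_arm:
  increments:
    - [[0,0,0],[0,0,0.5]]
    - [[0,0,0],[0,0,0.5]]
    - [[0,0,0],[0,0,0]]
    - [[0,0,0],[0,0,0]]
    - [[0,0,0],[0,0,0]]
    - [[0,0,0],[0,0,0]]
    - [[0,0,0],[0,0,0]]
    - [[0,0,0],[0,0,0]]
    - [[0,0,0],[0,0,0]]
    - [[0,0,0],[0,0,0]]

```text
clock: 13.35
tool_pos: [0.5361, 0.1768, 0.0653]
eef_rot: [0.86, 0.51, 0.002, -0.0]
contact_force: [4.2, 1.1, -0.2]
opening: 0.447
finger_force: 25.0
```

```bash
python3 -c "from h import *;st()"
```

```text
t 13.35 pos [0.5361 0.1768 0.0653] yaw 61.37 tilt 0.19 q [-0.2694  0.8744 -0.2227  1.8749  0.4126  0.434  -1.2909] F [ 4.2057  1.0726 -0.207 ] M [ 0.2233 -1.069   0.2267] op 0.447 24.998804996721447
```

>>> step_arm:
  increments:
    - [[0,0,0],[0,0,2]]
    - [[0,0,0.01],[0,0,5]]
    - [[0,0,0.01],[0,0,6]]
    - [[0,0,0.01],[0,0,6]]
    - [[0,0,0.01],[0,0,6]]
    - [[0,0,0.01],[0,0,6]]
    - [[0,0,0.01],[0,0,6]]
    - [[0,0,0.01],[0,0,6]]
    - [[0,0,0],[0,0,5]]
    - [[0,0,0],[0,0,2]]

```text
clock: 14.35
tool_pos: [0.5344, 0.1769, 0.0659]
eef_rot: [0.563, 0.826, 0.001, -0.001]
contact_force: [1.2, 2.5, 2.3]
opening: 0.446
finger_force: 25.0
```

```bash
python3 -c "from h import *;st()"
```

```text
t 14.35 pos [0.5344 0.1769 0.0659] yaw 111.48 tilt 0.11 q [-0.1426  0.8999 -0.4448  1.8696  0.7151  0.5366 -0.6968] F [1.2129 2.4956 2.3288] M [ 0.5444 -0.3138 -0.0339] op 0.446 24.998925388790667
```

Remaining: 152.1 − 111.5 = 40.6°.

>>> step_arm:
  increments:
    - [[0,0,0.01],[0,0,4]]
    - [[0,0,0.01],[0,0,6]]
    - [[0,0,0.01],[0,0,6]]
    - [[0,0,0.01],[0,0,6]]
    - [[0,0,0.01],[0,0,6]]
    - [[0,0,0.01],[0,0,6]]
    - [[0,0,0],[0,0,4]]
    - [[0,0,0],[0,0,2]]
    - [[0,0,0],[0,0,0.5]]
    - [[0,0,0],[0,0,0]]

```text
clock: 15.35
tool_pos: [0.5334, 0.1759, 0.0665]
eef_rot: [0.243, 0.97, -0.0, -0.001]
contact_force: [-1.6, 1.6, 4.5]
opening: 0.446
finger_force: 25.0
```

Run:
```python
from h import *
st(); snap('scene','s4')
b=cv2.imread('pics/s4.png')[240:280,290:360]
cv2.imwrite('pics/c4.png',cv2.resize(b,None,fx=10,fy=10,interpolation=2))
```

```text
t 15.35 pos [0.5334 0.1759 0.0665] yaw 151.87 tilt 0.13 q [-0.0446  0.9375 -0.6241  1.8657  0.8935  0.648  -0.1499] F [-1.6086  1.5853  4.519 ] M [ 0.2806  0.1092 -0.0471] op 0.446 24.999692221172154
```

View pics/c4.png

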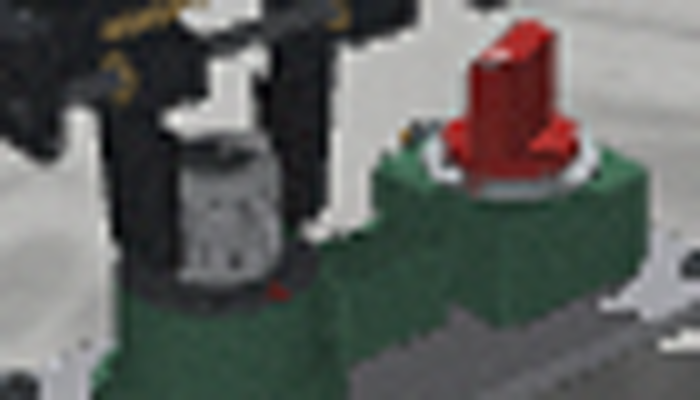

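The cap is still held between the fingers at tool yaw 151.9°. That is 90° back from the 62° bottom, and the index line is hidden behind the finger on the knob side. The red knob at crop (515,90) is still in the locked position, so I'll hand in.

```bash
python3 -c "from h import *;st();print(r.finish_job())"
```

```text
t 15.4 pos [0.5334 0.176  0.0665] yaw 151.87 tilt 0.13 q [-0.0447  0.9375 -0.624   1.8657  0.8935  0.648  -0.15  ] F [-0.7201  1.3236  4.2802] M [ 0.2676  0.1201 -0.1031] op 0.447 24.999724267981946
the job is handed in; nothing more can be done
None
```

Job handed in at 15.4 s: the spindle is locked, and the cap was screwed down to its stop, backed off 90° and is still held; the stop and the quarter turn come from wrist torque and tool angle, because a finger hid the index line.

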